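Brake lever gap check on a trolley handle

TASK

Two trolley handles stand on the welding table; test the brake lever on the one with the long lever. Using only the outside of the fingers, without gripping anything or touching the bar, press the long lever gently in towards the bar until it comes up against its stop, let it spring right back out with the fingers off it, then press it in to its stop again and finish while still holding it there, so that the gap left to the bar can be gauged. Leave the short lever and the loose things alone.

Things in the scene. Friction and masses are not known exactly. Their poses are not given: they have to be found in the camera images.
- handle_l: Fixed stand, the trolley handle with the long lever: steel base plate (x -55 to +65, y +35 to +135 mm, 10 thick), square post 30 wide at y=+100 and a level bar along y (-105 to +120 mm), axis 130 above the table; nothing over 150 high. Origin on the table under mid-bar, z up. The lever is on the -x side, nearer the robot (yaw at most 35 degrees).
- long_lever (a joint): Swing of the long lever about its upright pivot, rad: 0 at rest (sprung out), grows as it is pressed in towards the bar, stops firmly at 0.32, parallel to the bar with about 22 mm of air left to the grip. The return spring takes about 2.4 N at the press point to start it and 7 N at the stop; it springs back when let go.
- press (a point): Point to press, moving with the long lever (about 33 mm from rest to stop): on its outer face, mid height, 130 above the table, 105 mm from the upright pivot (pivot at x=-45, y=+65 mm in the stand). The lever is an aluminium blade 135 long, 12 thick, 22 high, ball end 22 mm. Axes turn with it: blade runs from pivot to tip along -y; the outer face looks to -x; +x is the way in to the bar; z up.
- handle_s: Fixed stand, the trolley handle with the short lever: steel base plate (x -55 to +65, y +35 to +135 mm, 10 thick), square post 30 wide at y=+100 and a level bar along y (-105 to +120 mm), axis 130 above the table; nothing over 150 high. Origin on the table under mid-bar, z up. The lever is on the -x side, nearer the robot (yaw at most 35 degrees).
- short_lever (a joint): Swing of the short lever (75 mm long, otherwise as the long one), rad, 0 at rest. To be left alone.
- battery: Loose black battery pack of a power tool, 75 x 115, 63 high, lying on the table; origin under its middle.
- wrench: Loose steel wrench about 170 long, lying flat.
- spraycan: Loose spray can, 52 mm across, 150 high, standing; origin under its middle.
- offcut: Loose offcut of square steel tube, 40 x 40 x 40; origin under its middle.

How it is judged:
On the way, in this order (a step that is already met when the one before it is completed fails the run):
1. the long lever is pressed in to its stop by the fingers (value of joint long_lever above 0.29 rad and contact force between the fingers and long_lever above 2 N), for 0.2 s.
2. the long lever has sprung right back out, fingers off it (value of joint long_lever below 0.03 rad and contact force between the fingers and long_lever below 0.3 N), for 0.2 s.
At the end, for the whole second after the job is handed in: The long lever is held in at its stop by the fingers (joint above 0.29 of 0.32 rad, finger force on it 2 to 30 N, still), the short lever is at rest (below 0.03 rad), after one earlier full press and release (all of step 1 and contact force between the fingers and long_lever below 30 N and velocity of joint long_lever below 0.1 rad/s and value of joint short_lever below 0.03 rad); the arm keeps its last pose, push and grip.
It fails at once if the long lever was forced (over 45 N) (contact force between the fingers and long_lever above 45 N).
It fails at once if the lever was pinched or pushed from between the fingers (the grasp point was past the lever's middle line while the fingers pressed it) (contact force between the fingers and long_lever above 1 N and x of the grasp point in the frame of press above 0.006 m).
It fails at once if the fingers pressed on the bar (contact force between the fingers and handle_l_c0 above 2 N or contact force between the fingers and handle_l_c1 above 2 N).
It fails at once if the short lever was pressed (value of joint short_lever above 0.06 rad).
It fails at once if a loose thing was lifted or moved (distance of any of battery, wrench, spraycan, offcut from where it was at the start of the episode above 0.02 m).
It also fails if it takes over 61 s, if anything falls off the work surface, if the arm or the gripper's body presses on something with over 40 N, if the wrist force passes 120 N, or if a joint passes its speed limit or range.

ROBOT

A 7-joint arm with a two-finger parallel gripper is mounted at the origin on the work surface. World frame = base frame: x ahead of the robot, y to its left, z up, the work surface at z = 0. Lengths are in m, angles in rad, forces in N, time in s.
With the tool pointing down it reaches from about 0.35 to 0.775 m from the base axis. Payload 3.1 kg.
Tool frame: the origin (TCP) lies midway between the tips of the shut fingers; the grasp point (between the pads) lies 19 mm behind it; z points along the fingers, x is the direction in which the jaws open and shut, and the axes are right-handed (so a half turn about z gives the same grasp; the last joint's range is limited). The gripper opens to 85 mm and grips with 20 to 120 N. Pads are 22 mm wide; open, the fingers measure 114 mm over their backs; the gripper's body (76 mm by 85 mm) begins 54 mm behind the grasp point. The pads swing forward as they close: fully open they stand 13 mm farther back than shut.
Start: joints at [-1.35, 0.311, 0.014, 1.512, -0.004, 1.319, -0.027], TCP at [0.143, 0.531, 0.192] pointing down, gripper open.
Joint ranges: [-2.7, 2.7], [-0.3, 1.91], [-1.27, 1.3], [0.12, 2.57], [-1.44, 4.58], [0.2, 2.03], [-3.05, 3.05]. Speed limits (rad/s): [2.79, 2.79, 3.14, 3.14, 3.14, 3.14, 3.14].

INTERFACE

Orientations are given as a unit quaternion [w, x, y, z].
In Python, from rig import robot gives the robot as it stands.
- The arm moves only by the shell command python3 -m creep 'ROWS' [OPENING] [FORCE]. ROWS is JSON, a list of rows, each a list of 6 numbers: the shift along the tool's x, y, z normalised to -1 to 1, where 1 is 250 mm, then the turn, a rotation vector about the tool's x, y, z normalised to -1 to 1, where 1 is pi rad. A call has exactly 5 rows; each row is the pose to reach, as a shift and turn from the pose measured when the call began, along the tool's axes at that moment, turning the shorter way round; what a row does not reach only later rows make up. A row lasts 1/8 s, in which the tool goes at most 62.5 mm and 10.7 degrees, less where a joint would pass 70% of its speed; a pose out of reach is approached as far as the arm can. A call with a number of a shift or a turn outside -1 to 1 is refused whole. A call with a gripper value outside its range is refused whole. OPENING is the closure, from 0 (fully open) to 1 (shut), set as the call begins (- or left out, the last holds). The fingers move at their own pace and stop on an object; FORCE is the grip in N (left out, the last holds). Time passes only in rows, so rows that repeat a pose let the fingers close, or fill a call up. It gives the time, the measured TCP pose, the force and the opening at its end, in the units of the state.
- robot.read_state(): the state, without advancing time (a new reading comes with each control period).
- robot.grab_frame(name): name is "side" or "top" or "wrist"; returns the picture (420x560x3 uint8, blue, green, red); there is no depth.
- robot.get_calibration(name): a dict with "fx", "fy", "cx", "cy" (pixels), "k1" (the pictures are not rectified: a ray, as slopes to the right and down, at radius r is drawn at 1 + k1 r^2 times it, then the intrinsics apply), "R" (3x3) and "t" (3): a world point X has camera coordinates R X + t. Camera axes: x right, y down, z forward; pixel columns grow to the right and rows downward; lengths in m; the calibration is good to about 2 mm. A picture is of the moment at which its call begins: read the wrist's pose just before it. get_calibration takes no time and is no camera call; for the wrist camera it gives the pose at the moment of the call.
- robot.finish_job(): hands the job in, once; it reports no verdict.
Trained networks look in the newest picture that a camera, given by its name, has taken for a name from the list of things; names that differ only in an ending like _2 or _b are one class to them, and where a whole thing is asked for, a point or a joint stands for the part that bears it (a point fixed in the world has none). Each returns a list of dicts, best first, with "conf" (0 to 1); they miss things now and then, are a little off and sometimes report something else, mostly with a low value. They report only what shows in the picture. A call takes as long as a camera call.
- robot.find_in(thing, camera): "extent" ([left, top, right, bottom] in pixels, round what is visible of it).
- robot.masks_of(thing, camera): "region" (420x560 bool, what is visible of it) and "extent" ([left, top, right, bottom] in pixels, round what is visible of it).
- robot.place_of(thing, camera): "point" ([column, row] in pixels: a listed point, or the origin of a listed thing).
The state is a dict: "time_s": time; "joints": joint angles; "dq": joint speeds; "joint_torque": joint torques, N m; "tcp_pos": TCP position; "tool_rot": TCP orientation; "contact_force": force on the tool from outside, world axes, zero at the start; "torque": the same for the moment, N m; "opening": finger opening in m.
Only numpy, scipy, OpenCV 4.12 (cv2) and the standard library are available. Lean on these libraries where they do the work, as an engineer would, in place of code of your own. Each camera call takes 0.05 s, during which the arm holds its last target. There are 200 camera calls.

## Working session

There is one attempt and no reset: what is moved stays moved. The work goes in short steps, Python scripts to look and compute and a shell command to move; the robot and the scene stay as the last step left them, time stands still between calls to the robot, and variables do not carry over. Pictures are saved under pics/ and viewed, on a budget of 10 in all, crops included, one or two more only if the job needs it, and the job is handed in when it is done.

```bash
mkdir -p pics; ls
cat > h.py <<'E'
import numpy as np, cv2
from rig import robot
from scipy.spatial.transform import Rotation as R
def ray(cam,px,cal=None):
    c=cal or robot.get_calibration(cam)
    K=np.array([[c["fx"],0,c["cx"]],[0,c["fy"],c["cy"]],[0,0,1.]])
    u=cv2.undistortPoints(np.array([[px]],float),K,np.array([c["k1"],0,0,0,0.]))[0,0] if 0 else None
    d=(np.array(px,float)-[c["cx"],c["cy"]])/[c["fx"],c["fy"]]
    s=d.copy()
    for _ in range(20): s=d/(1+c["k1"]*(s@s))
    Rm=np.array(c["R"]);t=np.array(c["t"])
    return -Rm.T@t, Rm.T@np.array([s[0],s[1],1.])
def atz(cam,px,z,cal=None):
    o,d=ray(cam,px,cal); return o+d*(z-o[2])/d[2]
def proj(cam,X,cal=None):
    c=cal or robot.get_calibration(cam)
    p=np.array(c["R"])@np.array(X)+np.array(c["t"]); s=p[:2]/p[2]
    s=s*(1+c["k1"]*(s@s)); return s*[c["fx"],c["fy"]]+[c["cx"],c["cy"]]
E
python3 - <<'E'
from h import *
np.set_printoptions(precision=3,suppress=True)
st=robot.read_state(); print(st["time_s"],st["tcp_pos"],st["tool_rot"],st["opening"])
Z=dict(handle_l=0,handle_s=0,press=.13,battery=0,wrench=0,spraycan=0,offcut=0)
ims=[]
for cam in("top","side"):
    im=robot.grab_frame(cam); ims.append(im)
    print(cam, ray(cam,[280,210]))
    for n,z in Z.items():
        for r in robot.place_of(n,cam)[:2]:
            print(cam,n,round(r["conf"],2),np.array(r["point"]),atz(cam,r["point"],z))
    for n in("long_lever","short_lever"):
        for r in robot.find_in(n,cam)[:2]: print(cam,n,round(r["conf"],2),r["extent"])
cv2.imwrite("pics/top.png",ims[0]);cv2.imwrite("pics/side.png",ims[1])
E
```

```text
pics
0.0 [0.143 0.53  0.191] [ 0.001  0.794  0.608 -0.001] 0.0852679056319388
top (array([ 0.464, -0.008,  0.926]), array([ 0.14 ,  0.003, -0.99 ]))
top handle_l 0.95 [195.9 204.5] [0.606 0.178 0.   ]
top handle_l 0.63 [361.1 246.7] [ 0.517 -0.18   0.   ]
top handle_s 0.95 [195.9 204.5] [0.606 0.178 0.   ]
top handle_s 0.63 [361.1 246.7] [ 0.517 -0.18   0.   ]
top press 0.83 [407.7 278.7] [ 0.451 -0.242  0.13 ]
top battery 0.92 [255.1 301.1] [0.4   0.045 0.   ]
top wrench 0.95 [218.5 124.6] [0.787 0.134 0.   ]
top spraycan 0.72 [284.5 122.8] [ 0.792 -0.014  0.   ]
top offcut 0.94 [373.9 151.4] [ 0.728 -0.212  0.   ]
top long_lever 0.77 [343.4, 269.9, 424.1, 283.5]
top short_lever 0.57 [161.6, 229.1, 192.2, 239.1]
side (array([0.318, 0.71 , 0.718]), array([ 0.286, -0.713, -0.64 ]))
side handle_l 0.63 [334.6 198.3] [ 0.516 -0.198  0.   ]
side handle_l 0.61 [251.7 287.6] [0.595 0.183 0.   ]
side handle_s 0.63 [334.6 198.3] [ 0.516 -0.198  0.   ]
side handle_s 0.61 [251.7 287.6] [0.595 0.183 0.   ]
side press 0.68 [366.3 154.5] [ 0.455 -0.25   0.13 ]
side battery 0.77 [354.  271.6] [0.397 0.049 0.   ]
side wrench 0.62 [187.5 250. ] [0.788 0.138 0.   ]
side spraycan 0.56 [216.5 213.5] [ 0.791 -0.01   0.   ]
side long_lever 0.75 [353.2, 151.2, 370.8, 182.7]
side short_lever 0.71 [265.8, 239.1, 288.2, 273.8]
```

View pics/top.png

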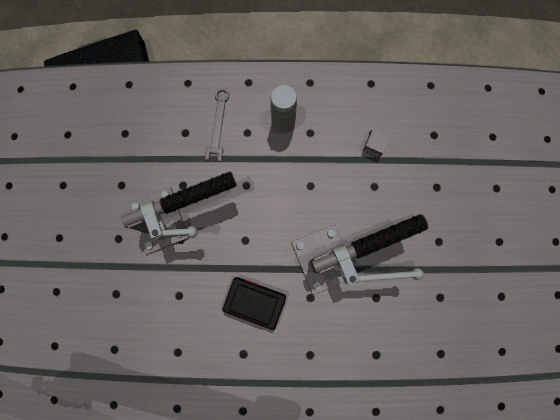

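View pics/side.png

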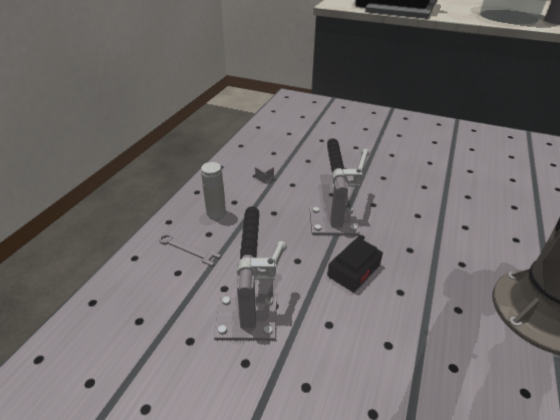

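Top view: the long lever is on the right stand, with its pivot near (350,278), its ball end at (418,274) and the bar from (318,263) to (425,222). The short lever is on the left stand. I'll fit the stand's pose, then move.

Run:
```python
from h import *
from scipy.optimize import least_squares
np.set_printoptions(precision=3,suppress=True)
# bar far end, bar near end(post side), pivot, ball centre, base bolts ignored; stand model fit
for cam in("top","side"):
    robot.grab_frame(cam)
    for n in("long_lever","press"):
        m=robot.masks_of(n,cam)
        for r in m[:1]:
            ys,xs=np.nonzero(r["region"]); p=np.c_[xs,ys].astype(np.float32)
            l=cv2.fitLine(p,cv2.DIST_HUBER,0,.01,.01).ravel()
            s=(p-l[2:])@l[:2]; a=l[2:]+l[:2]*s.min(); b=l[2:]+l[:2]*s.max()
            A,B=atz(cam,a,.135),atz(cam,b,.135)
            print(cam,n,r["conf"],len(p),a,b,A,B,"yaw(lever) deg",np.degrees(np.arctan2(abs(B[0]-A[0])*np.sign((B-A)[0]*-(B-A)[1]),abs((B-A)[1]))),np.linalg.norm(B-A))
for px in([318,263],[425,222]): print(atz("top",px,.13))
# hypothesis check: origin from avg place_of
def T(o,yaw,p): return np.array([o[0],o[1],0])+R.from_euler("z",yaw).apply(p)
P1=atz("top",[407.7,278.7],.13);P2=atz("side",[366.3,154.5],.13);press=(P1+P2)/2
a=atz("top",[318,263],.13);b=atz("top",[425,222],.13)
yaw=np.arctan2(b[0]-a[0],-(b[1]-a[1]));print("bar yaw",np.degrees(yaw),"len",np.linalg.norm(b-a),"origin",(a+b)/2)
def lev(o,yaw,q,d): # point on the lever outer face
    f=R.from_euler("z",yaw-.32+q); return T(o,yaw,[-.045,.065,.13])+f.apply([-.006,-d,0])
for o in((.5165,-.189),(.5165,-.18)):
    for q in(0,.32): print(o,q,lev(o,yaw,q,.105))
```

```text
top long_lever 0.77 437 [359.003 278.034] [422.001 273.013] [ 0.453 -0.151  0.135] [ 0.462 -0.268  0.135] yaw(lever) deg 4.496841210554511 0.11741794779330883
top press 0.96 466 [358.998 277.971] [422.088 273.15 ] [ 0.453 -0.151  0.135] [ 0.462 -0.268  0.135] yaw(lever) deg 4.313147155910627 0.11755673644708758
side long_lever 0.45 169 [355.465 182.521] [365.938 148.98 ] [ 0.449 -0.107  0.135] [ 0.461 -0.27   0.135] yaw(lever) deg 4.188685321284899 0.1634894695656775
side press 0.59 152 [355.912 182.271] [365.817 148.946] [ 0.449 -0.108  0.135] [ 0.462 -0.27   0.135] yaw(lever) deg 4.607885818609025 0.16219617992235189
[ 0.479 -0.076  0.13 ]
[ 0.557 -0.278  0.13 ]
bar yaw 20.983363718482504 len 0.21555440990661262 origin [ 0.518 -0.177  0.13 ]
(0.5165, -0.189) 0 [ 0.45 -0.25  0.13]
(0.5165, -0.189) 0.32 [ 0.483 -0.245  0.13 ]
(0.5165, -0.18) 0 [ 0.45  -0.241  0.13 ]
(0.5165, -0.18) 0.32 [ 0.483 -0.236  0.13 ]
```

```bash
python3 -m creep '[[0,0,-0.1,0,0,0],[-0.1,0.2,-0.12,0,0,0],[-0.3,0.4,-0.12,0,0,0],[-0.5,0.5,-0.12,0,0,0],[-0.7,0.6,-0.12,0,0,0]]' 1 30
```

```text
time_s: 1.92
tcp_pos: [0.2433, 0.3209, 0.2221]
tool_rot: [0.0, 0.794, 0.608, 0.0]
contact_force: [0.4, -0.4, -0.2]
opening: 0.0003
```

```bash
python3 -m creep '[[-0.16,0.17,0,0,0,-0.03],[-0.32,0.35,0,0,0,-0.07],[-0.48,0.52,0,0,0,-0.1],[-0.64,0.69,0,0,0,-0.13],[-0.8,0.86,0,0,0,-0.165]]'
python3 - <<'E'
from h import *
s=robot.read_state();r=R.from_quat(s["tool_rot"],scalar_first=True)
for p in([.40,-.25,.20],[.40,-.25,.115]): print(r.inv().apply(np.array(p)-s["tcp_pos"])/.25)
print(r.as_matrix().round(3),s["joints"])
E
```

```text
time_s: 2.55
tcp_pos: [0.3994, 0.0701, 0.2225]
tool_rot: [0.0, 0.61, 0.792, 0.001]
contact_force: [0.2, 1.1, -1.3]
opening: -0.0
[-1.23891556 -0.32444998  0.08802046]
[-1.23926031 -0.32521726  0.42801942]
[[-0.255  0.967  0.002]
 [ 0.967  0.255  0.002]
 [ 0.001  0.002 -1.   ]] [-0.78763813 -0.02643914  0.56555911  1.82502588  0.01344019  1.33669155
  1.60331626]
```

```bash
python3 -m creep '[[-0.2,-0.05,0,0,0,0],[-0.4,-0.1,0,0,0,0],[-0.6,-0.16,0,0,0,0],[-0.8,-0.21,0,0,0,0],[-1,-0.26,0,0,0,0]]'; python3 -m creep '[[-0.1,-0.03,0,0,0,0],[-0.24,-0.064,0.05,0,0,0],[-0.24,-0.064,0.2,0,0,0],[-0.24,-0.064,0.3,0,0,0],[-0.24,-0.064,0.3,0,0,0]]';  python3 - <<'E'
from h import *
s=robot.read_state();r=R.from_quat(s["tool_rot"],scalar_first=True)
print(s["joints"].round(2) if hasattr(s["joints"],"round") else s["joints"])
for p in([.40,-.25,.117],[.451,-.246,.117],[.484,-.241,.117]): print(r.inv().apply(np.array(p)-s["tcp_pos"])/.25)
a=robot.grab_frame("top"); b=robot.grab_frame("side")
c=np.hstack([a[180:340,280:480],b[80:240,280:480]]);cv2.imwrite("pics/p1.png",cv2.resize(c,None,fx=2,fy=2))
E
```

```text
time_s: 3.18
tcp_pos: [0.4004, -0.1895, 0.2225]
tool_rot: [0.001, 0.61, 0.792, 0.002]
contact_force: [0.5, 0.0, -0.9]
opening: -0.0
time_s: 3.8
tcp_pos: [0.3991, -0.2504, 0.1459]
tool_rot: [-0.001, 0.61, 0.792, 0.002]
contact_force: [-0.0, 0.2, 0.4]
opening: -0.0001
[-0.27  0.26  0.97  1.82 -0.24  1.19  2.6 ]
[0.00012428 0.00383498 0.11546451]
[-0.03655132  0.20514792  0.11548957]
[-0.05095609  0.33787509  0.11554525]
```

View pics/p1.png

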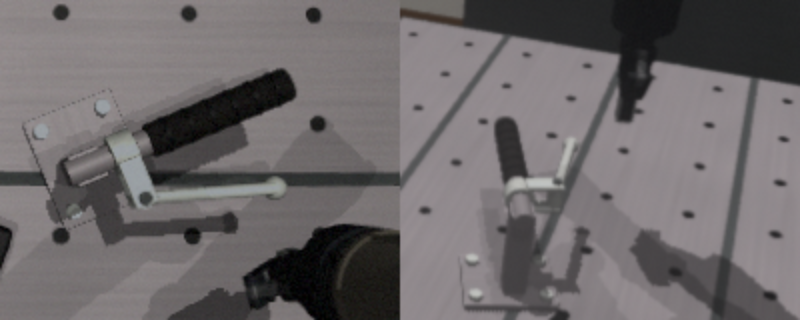

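The fingers are clear on the outer side of the lever, lower right of it in the top crop at about (265,285). Next I lower them to lever height and approach.

```bash
python3 -m creep '[[-0.02,0,0.06,0,0,0],[-0.04,0,0.115,0,0,0],[-0.04,0.04,0.115,0,0,0],[-0.04,0.08,0.115,0,0,0],[-0.04,0.1,0.115,0,0,0]]'; python3 -m creep '[[0,0.01,0,0,0,0],[0,0.02,0,0,0,0],[0,0.03,0,0,0,0],[0,0.04,0,0,0,0],[0,0.05,0,0,0,0]]';  python3 -m creep '[[0,0.01,0,0,0,0],[0,0.02,0,0,0,0],[0,0.03,0,0,0,0],[0,0.04,0,0,0,0],[0,0.04,0,0,0,0]]'
```

```text
time_s: 4.53
tcp_pos: [0.4294, -0.2546, 0.1198]
tool_rot: [0.002, 0.609, 0.793, 0.002]
contact_force: [-0.2, 0.2, 0.1]
opening: 0.0001
time_s: 5.15
tcp_pos: [0.4416, -0.2513, 0.1199]
tool_rot: [0.002, 0.609, 0.793, 0.002]
contact_force: [0.5, -0.3, -0.1]
opening: 0.0001
time_s: 5.78
tcp_pos: [0.4514, -0.2486, 0.1199]
tool_rot: [0.002, 0.609, 0.793, 0.002]
contact_force: [-0.3, 1.0, -0.4]
opening: -0.0001
```

No contact force where I expected contact, so I'll look before going on.

Run:
```python
from h import *
s=robot.read_state();print(s["contact_force"],s["tcp_pos"])
a=robot.grab_frame("top"); b=robot.grab_frame("side")
for cam in("top","side"): print(cam,proj(cam,s["tcp_pos"]),proj(cam,[.451,-.246,.13]))
c=np.hstack([cv2.resize(a[220:320,330:430],None,fx=4,fy=4,interpolation=2),cv2.resize(b[100:200,310:410],None,fx=4,fy=4,interpolation=2)]);cv2.imwrite("pics/p2.png",c)
```

```text
[-0.27890077  0.98616977 -0.42461736] [ 0.45143684 -0.24864887  0.11989671]
top [409.5716704  278.56515824] [409.77186408 278.89105845]
side [367.00462687 158.30925617] [367.47762884 155.63674331]
```

View pics/p2.png

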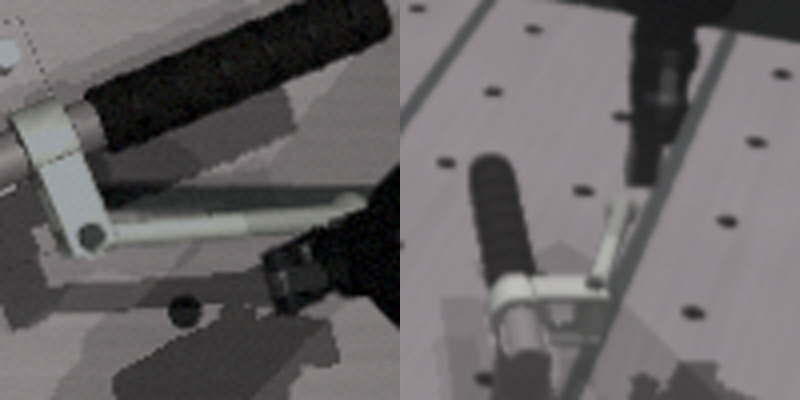

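Run:
```python
from h import *
np.set_printoptions(precision=3,suppress=True)
for z in(.11,.12,.13,.14,.15,.16): print(z,"side tip",atz("side",[371,146.5],z))
for z in (.12,.15,.19): print(z,"top knuckle",atz("top",[402,290],z))
s=robot.read_state();print(s["opening"],s["tool_rot"])
cal=robot.get_calibration("wrist");w=robot.grab_frame("wrist")
print("cam pos",-np.array(cal["R"]).T@np.array(cal["t"]),cal["R"][2])
for p in(s["tcp_pos"],[.451,-.246,.13],[.461,-.27,.13]):print(proj("wrist",p,cal))
for r in robot.place_of("press","wrist")[:2]:
    print(r, atz("wrist",r["point"],.13,cal))
cv2.imwrite("pics/w1.png",w)
```

```text
0.11 side tip [ 0.457 -0.331  0.11 ]
0.12 side tip [ 0.455 -0.313  0.12 ]
0.13 side tip [ 0.453 -0.296  0.13 ]
0.14 side tip [ 0.45  -0.279  0.14 ]
0.15 side tip [ 0.448 -0.262  0.15 ]
0.16 side tip [ 0.446 -0.245  0.16 ]
0.12 top knuckle [ 0.43  -0.234  0.12 ]
0.15 top knuckle [ 0.432 -0.226  0.15 ]
0.19 top knuckle [ 0.433 -0.214  0.19 ]
0.00025445334003153523 [0.002 0.609 0.793 0.002]
cam pos [ 0.382 -0.267  0.3  ] [ 0.274  0.073 -0.959]
[277.218 233.806]
[281.507 240.592]
[240.936 245.68 ]
{'point': [287.4, 244.3], 'conf': 0.6} [ 0.452 -0.242  0.13 ]
```

View pics/w1.png

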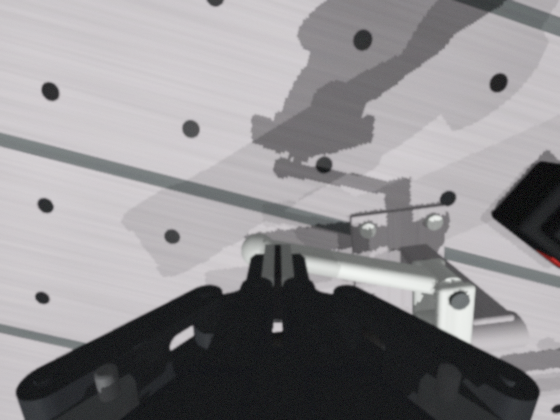

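Run:
```python
from h import *
np.set_printoptions(precision=4,suppress=True)
def tri(l):
    A=np.zeros((3,3));b=np.zeros(3)
    for o,d in l:
        d=d/np.linalg.norm(d);P=np.eye(3)-np.outer(d,d);A+=P;b+=P@o
    X=np.linalg.solve(A,b); return X
for wp in([277,245],[277,252]):
  for sp in([371,146.5],[369,147]):
    X=tri([ray("wrist",wp),ray("side",sp)]);print(wp,sp,X,proj("wrist",X),proj("side",X))
for X in ([.451,-.249,.12],[.451,-.249,.155],[.44,-.249,.12],[.44,-.249,.139],[.4625,-.249,.12]):print(X,proj("wrist",X),proj("side",X),proj("top",X))
```

```text
[277, 245] [371, 146.5] [ 0.4452 -0.251   0.1559] [276.076  247.6406] [371.4734 146.8205]
[277, 245] [369, 147] [ 0.4485 -0.2507  0.1526] [275.0636 250.5955] [370.026  147.6931]
[277, 252] [371, 146.5] [ 0.4467 -0.25    0.1572] [277.1649 251.5422] [370.9197 146.4426]
[277, 252] [369, 147] [ 0.45   -0.2497  0.1539] [276.1098 254.4982] [369.4483 147.3195]
[0.451, -0.249, 0.12] [276.9598 233.6814] [367.1998 158.2461] [409.7756 278.8011]
[0.451, -0.249, 0.155] [276.8743 257.2382] [369.0821 147.0154] [415.5069 279.1133]
[0.44, -0.249, 0.12] [281.2751 218.5018] [371.2488 159.1133] [409.8648 284.7343]
[0.44, -0.249, 0.139] [281.691  228.7615] [372.3081 153.064 ] [412.9203 285.041 ]
[0.4625, -0.249, 0.12] [272.5922 249.0428] [362.9925 157.3448] [409.6745 272.6092]
```

The side and wrist views agree: the fingertips are near z≈0.155, above the lever, about 35 mm higher than the reported TCP. I'll back off and lower to a reported z≈0.09. That clears whichever of the two is right, because the gripper body stays above 150 mm. Then I'll check again.

```bash
python3 -m creep '[[0,-0.07,0,0,0,0],[0,-0.14,0,0,0,0],[0,-0.14,0.06,0,0,0],[0,-0.14,0.12,0,0,0],[0,-0.14,0.12,0,0,0]]'
python3 - <<'E'
from h import *
np.set_printoptions(precision=4,suppress=True)
s=robot.read_state();print(s["contact_force"],s["tcp_pos"])
a=robot.grab_frame("wrist"); b=robot.grab_frame("side")
for cam in("wrist","side"): print(cam,[proj(cam,s["tcp_pos"]+[0,0,d]) for d in(0,.02,.035)])
c=np.hstack([a[100:400,130:430],cv2.resize(b[110:185,330:405],None,fx=4,fy=4,interpolation=2)]);cv2.imwrite("pics/p3.png",c)
E
```

```text
time_s: 6.6
tcp_pos: [0.4165, -0.2564, 0.0878]
tool_rot: [-0.0, 0.609, 0.793, 0.002]
contact_force: [-0.5, -0.7, -0.2]
opening: -0.0002
[-0.5188 -0.6697 -0.2197] [ 0.4165 -0.2564  0.0878]
wrist [array([279.2635, 231.9549]), array([279.4775, 243.9908]), array([279.6716, 254.905 ])]
side [array([378.645 , 169.5645]), array([379.8246, 163.4178]), array([380.7274, 158.7157])]
```

View pics/p3.png

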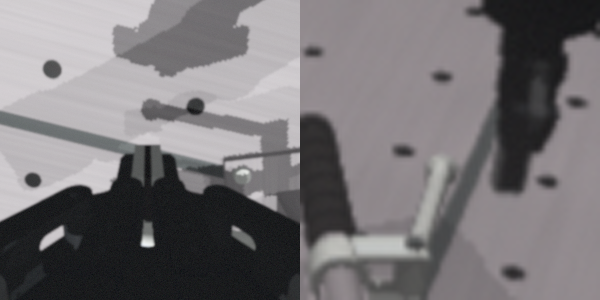

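The side view shows the tip at about (382,157), so its true z is ≈0.123, again about 35 mm above the reported value. I'll go 6 mm lower and then press gently, watching the force.

```bash
python3 -m creep '[[0,0,0.024,0,0,0],[0,0.02,0.024,0,0,0],[0,0.04,0.024,0,0,0],[0,0.06,0.024,0,0,0],[0,0.075,0.024,0,0,0]]'; python3 -m creep '[[0,0.01,0,0,0,0],[0,0.02,0,0,0,0],[0,0.03,0,0,0,0],[0,0.04,0,0,0,0],[0,0.04,0,0,0,0]]';python3 -m creep '[[0,0.01,0,0,0,0],[0,0.02,0,0,0,0],[0,0.03,0,0,0,0],[0,0.04,0,0,0,0],[0,0.04,0,0,0,0]]'
```

```text
time_s: 7.32
tcp_pos: [0.4363, -0.2526, 0.0834]
tool_rot: [0.002, 0.609, 0.793, 0.002]
contact_force: [-0.0, 0.4, 1.0]
opening: -0.0002
time_s: 7.95
tcp_pos: [0.4456, -0.2497, 0.0832]
tool_rot: [0.001, 0.609, 0.793, 0.002]
contact_force: [-2.8, 1.0, -0.2]
opening: -0.0001
time_s: 8.57
tcp_pos: [0.4553, -0.2473, 0.0832]
tool_rot: [0.001, 0.609, 0.793, 0.002]
contact_force: [-2.9, 0.1, 1.1]
opening: 0.0004
```

Contact at about 3 N. I'll keep on towards the stop.

```bash
python3 -m creep '[[0,0.01,0,0,0,0],[0,0.02,0,0,0,0],[0,0.03,0,0,0,0],[0,0.04,0,0,0,0],[0,0.04,0,0,0,0]]'; python3 -m creep '[[0,0.006,0,0,0,0],[0,0.012,0,0,0,0],[0,0.018,0,0,0,0],[0,0.02,0,0,0,0],[0,0.02,0,0,0,0]]'
python3 - <<'E'
from h import *
a=robot.grab_frame("wrist"); b=robot.grab_frame("side")
c=np.hstack([a[100:400,130:430],cv2.resize(b[110:185,330:405],None,fx=4,fy=4,interpolation=2)]);cv2.imwrite("pics/p4.png",c)
E
```

```text
time_s: 9.2
tcp_pos: [0.465, -0.2449, 0.0833]
tool_rot: [0.001, 0.609, 0.793, 0.001]
contact_force: [-4.4, -1.7, 0.7]
opening: 0.0003
time_s: 9.82
tcp_pos: [0.4692, -0.2439, 0.0833]
tool_rot: [0.001, 0.609, 0.793, 0.001]
contact_force: [-5.5, -2.0, 1.5]
opening: 0.0002
```

View pics/p4.png

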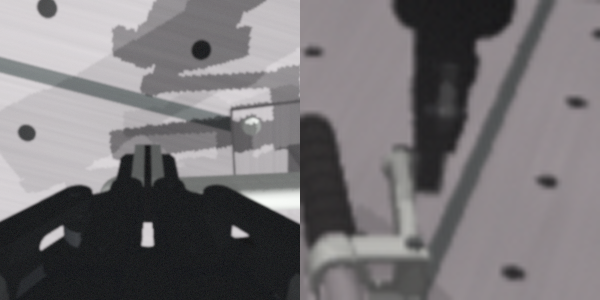

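The fingers press the lever's outer face and the lever is turning in; the force matches the spring. Fine steps to the stop now.

```bash
python3 -m creep '[[0,0.004,0,0,0,0],[0,0.008,0,0,0,0],[0,0.012,0,0,0,0],[0,0.012,0,0,0,0],[0,0.012,0,0,0,0]]'; python3 -m creep '[[0,0.004,0,0,0,0],[0,0.008,0,0,0,0],[0,0.008,0,0,0,0],[0,0.008,0,0,0,0],[0,0.008,0,0,0,0]]'; python3 -m creep '[[0,0.004,0,0,0,0],[0,0.006,0,0,0,0],[0,0.006,0,0,0,0],[0,0.006,0,0,0,0],[0,0.006,0,0,0,0]]'
```

```text
time_s: 10.55
tcp_pos: [0.4713, -0.2433, 0.0832]
tool_rot: [0.0, 0.609, 0.793, 0.001]
contact_force: [-5.3, -2.1, 0.8]
opening: -0.0
time_s: 11.18
tcp_pos: [0.4723, -0.243, 0.0832]
tool_rot: [-0.001, 0.609, 0.793, 0.0]
contact_force: [-6.2, -1.8, 0.9]
opening: 0.0001
time_s: 11.8
tcp_pos: [0.4728, -0.2428, 0.0833]
tool_rot: [-0.001, 0.609, 0.793, -0.0]
contact_force: [-6.0, -1.3, 0.7]
opening: -0.0001
```

```bash
python3 -m creep '[[0,0.006,0,0,0,0],[0,0.012,0,0,0,0],[0,0.016,0,0,0,0],[0,0.016,0,0,0,0],[0,0.016,0,0,0,0]]'; python3 -m creep '[[0,0.006,0,0,0,0],[0,0.012,0,0,0,0],[0,0.012,0,0,0,0],[0,0.012,0,0,0,0],[0,0.012,0,0,0,0]]'
```

```text
time_s: 12.42
tcp_pos: [0.4755, -0.242, 0.0833]
tool_rot: [-0.002, 0.609, 0.793, -0.001]
contact_force: [-6.2, 0.0, 2.0]
opening: 0.0001
time_s: 13.05
tcp_pos: [0.4771, -0.2414, 0.0833]
tool_rot: [-0.003, 0.609, 0.793, -0.001]
contact_force: [-6.4, -1.7, 3.9]
opening: -0.0
```

```bash
python3 -m creep '[[0,0.006,0,0,0,0],[0,0.012,0,0,0,0],[0,0.012,0,0,0,0],[0,0.012,0,0,0,0],[0,0.012,0,0,0,0]]'; python3 -m creep '[[0,0.006,0,0,0,0],[0,0.012,0,0,0,0],[0,0.012,0,0,0,0],[0,0.012,0,0,0,0],[0,0.012,0,0,0,0]]'
python3 - <<'E'
from h import *
s=robot.read_state();print(s["contact_force"],s["tcp_pos"],s["joints"])
b=robot.grab_frame("side");a=robot.grab_frame("top")
l=robot.masks_of("long_lever","top")
for r in l[:1]:
    ys,xs=np.nonzero(r["region"]); p=np.c_[xs,ys].astype(np.float32)
    k=cv2.fitLine(p,cv2.DIST_HUBER,0,.01,.01).ravel(); A=atz("top",k[2:]-20*k[:2],.135);B=atz("top",k[2:]+20*k[:2],.135)
    print(r["conf"],len(p),r["extent"],np.degrees(np.arctan((B-A)[0]/-(B-A)[1])))
c=np.hstack([cv2.resize(a[220:320,330:430],None,fx=4,fy=4,interpolation=2),cv2.resize(b[110:210,310:410],None,fx=4,fy=4,interpolation=2)]);cv2.imwrite("pics/p5.png",c)
E
```

```text
time_s: 13.68
tcp_pos: [0.4771, -0.2413, 0.0832]
tool_rot: [-0.005, 0.61, 0.792, -0.002]
contact_force: [-9.2, -1.8, 4.0]
opening: 0.0003
time_s: 14.3
tcp_pos: [0.4769, -0.2412, 0.0833]
tool_rot: [-0.007, 0.61, 0.792, -0.004]
contact_force: [-9.8, -1.0, 4.4]
opening: 0.0001
[-9.84293244 -1.04203239  4.44439291] [ 0.47693128 -0.24122592  0.08327629] [-0.19871953  0.4904191   0.87373501  1.72160113 -0.40146424  1.13788078
  2.6229196 ]
0.56 389 [356.9, 250.7, 410.0, 280.5] 24.26984996539412
```

View pics/p5.png

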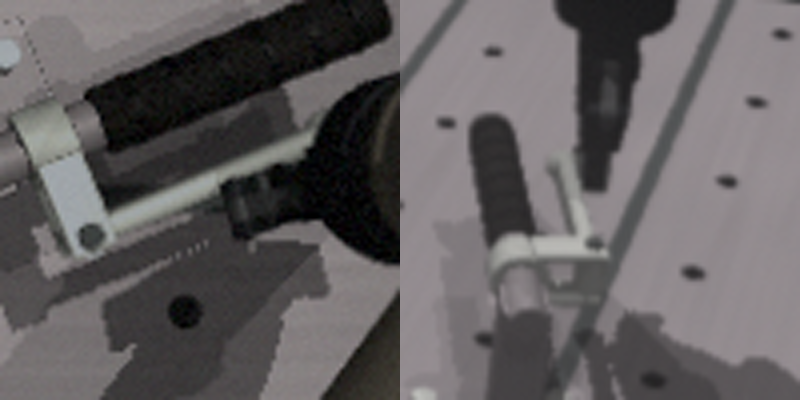

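The lever is at its stop: travel has ended (about 34 mm), the force has jumped to 10 N, and the lever lies parallel to the bar (24° against about 22.7°). Now I release it.

```bash
python3 -m creep '[[0,-0.04,0,0,0,0],[0,-0.08,0,0,0,0],[0,-0.12,0,0,0,0],[0,-0.16,0,0,0,0],[0,-0.2,0,0,0,0]]'; python3 -m creep '[[0,0,0,0,0,0],[0,0,0,0,0,0],[0,0,0,0,0,0],[0,0,0,0,0,0],[0,0,0,0,0,0]]'
python3 - <<'E'
from h import *
s=robot.read_state();r=R.from_quat(s["tool_rot"],scalar_first=True)
print(r.as_matrix().round(3), "shift to start [.434,-.253,.0832]", r.inv().apply(np.array([.434,-.253,.0832])-s["tcp_pos"])/.25)
t=R.from_quat([0,.609,.793,0],scalar_first=True);print("turn",(r.inv()*t).as_rotvec()/np.pi)
robot.grab_frame("top")
for q in robot.masks_of("long_lever","top")[:1]:
    ys,xs=np.nonzero(q["region"]); p=np.c_[xs,ys].astype(np.float32)
    k=cv2.fitLine(p,cv2.DIST_HUBER,0,.01,.01).ravel(); A=atz("top",k[2:]-20*k[:2],.135);B=atz("top",k[2:]+20*k[:2],.135)
    print(q["conf"],q["extent"],np.degrees(np.arctan((B-A)[0]/-(B-A)[1])))
E
```

```text
time_s: 15.08
tcp_pos: [0.4301, -0.2546, 0.0846]
tool_rot: [-0.005, 0.61, 0.792, -0.003]
contact_force: [-0.3, -0.2, 0.5]
opening: 0.0
time_s: 15.7
tcp_pos: [0.4302, -0.2545, 0.0845]
tool_rot: [-0.005, 0.61, 0.792, -0.003]
contact_force: [-0.0, 0.3, -0.3]
opening: 0.0
[[-0.256  0.967 -0.012]
 [ 0.967  0.256  0.001]
 [ 0.004 -0.012 -1.   ]] shift to start [.434,-.253,.0832] [0.00179331 0.01632667 0.00501735]
turn [-0.00372732 -0.0013275  -0.00070505]
0.67 [358.8, 269.8, 423.4, 280.8] 4.907480759077329
```

The force is zero and the lever is back at its rest angle (4.9°). Second press.

```bash
python3 -m creep '[[0,0.02,0.005,-0.004,0,0],[0,0.04,0.005,-0.004,0,0],[0,0.06,0.005,-0.004,0,0],[0,0.08,0.005,-0.004,0,0],[0,0.1,0.005,-0.004,0,0]]'; python3 -m creep '[[0,0.016,0,0,0,0],[0,0.032,0,0,0,0],[0,0.048,0,0,0,0],[0,0.064,0,0,0,0],[0,0.08,0,0,0,0]]'; python3 -m creep '[[0,0.008,0,0,0,0],[0,0.014,0,0,0,0],[0,0.02,0,0,0,0],[0,0.024,0,0,0,0],[0,0.024,0,0,0,0]]'
```

```text
time_s: 16.42
tcp_pos: [0.4536, -0.248, 0.0827]
tool_rot: [-0.002, 0.61, 0.792, 0.001]
contact_force: [-3.3, 1.0, 0.9]
opening: 0.0001
time_s: 17.05
tcp_pos: [0.4721, -0.2433, 0.0825]
tool_rot: [-0.003, 0.61, 0.792, 0.001]
contact_force: [-5.4, -1.3, 1.6]
opening: 0.0001
time_s: 17.68
tcp_pos: [0.4765, -0.2419, 0.0825]
tool_rot: [-0.004, 0.61, 0.792, -0.0]
contact_force: [-6.9, -1.1, 3.1]
opening: -0.0002
```

```bash
python3 -m creep '[[0,0.006,0,0,0,0],[0,0.012,0,0,0,0],[0,0.014,0,0,0,0],[0,0.014,0,0,0,0],[0,0.014,0,0,0,0]]'; python3 -m creep '[[0,0.006,0,0,0,0],[0,0.012,0,0,0,0],[0,0.014,0,0,0,0],[0,0.014,0,0,0,0],[0,0.014,0,0,0,0]]'
python3 - <<'E'
from h import *
s=robot.read_state();print(s["contact_force"],s["tcp_pos"],np.abs(s["dq"]).max())
im=robot.grab_frame("top");b=robot.grab_frame("side")
for q in robot.masks_of("long_lever","top")[:1]:
    ys,xs=np.nonzero(q["region"]); p=np.c_[xs,ys].astype(np.float32)
    k=cv2.fitLine(p,cv2.DIST_HUBER,0,.01,.01).ravel(); A=atz("top",k[2:]-20*k[:2],.135);B=atz("top",k[2:]+20*k[:2],.135)
    print(q["conf"],q["extent"],np.degrees(np.arctan((B-A)[0]/-(B-A)[1])))
for i in range(4): robot.grab_frame("top"); print(robot.read_state()["contact_force"],robot.read_state()["tcp_pos"])
cv2.imwrite("pics/p6.png",np.hstack([cv2.resize(im[220:320,330:430],None,fx=4,fy=4,interpolation=2),cv2.resize(b[110:210,310:410],None,fx=4,fy=4,interpolation=2)]))
E
```

```text
time_s: 18.3
tcp_pos: [0.4772, -0.2416, 0.0824]
tool_rot: [-0.006, 0.611, 0.792, -0.001]
contact_force: [-8.7, -0.0, 4.3]
opening: -0.0003
time_s: 18.92
tcp_pos: [0.477, -0.2415, 0.0824]
tool_rot: [-0.009, 0.612, 0.791, -0.003]
contact_force: [-9.9, -0.6, 5.7]
opening: -0.0
[-9.89982352 -0.62431529  5.69186105] [ 0.47704151 -0.24146427  0.08244106] 0.0016835459500894765
0.55 [356.3, 250.3, 408.0, 278.6] 23.883340712191693
[-11.0714728   -0.08788425   5.98287446] [ 0.47706503 -0.24147939  0.08246999]
[-9.80496851 -0.67977907  4.81173025] [ 0.47707718 -0.24148353  0.08246374]
[-10.03158151  -1.26099409   5.91559895] [ 0.47706836 -0.24147888  0.08246512]
[-10.37790749  -1.44865223   6.53491186] [ 0.47702477 -0.24149028  0.08245757]
```

View pics/p6.png

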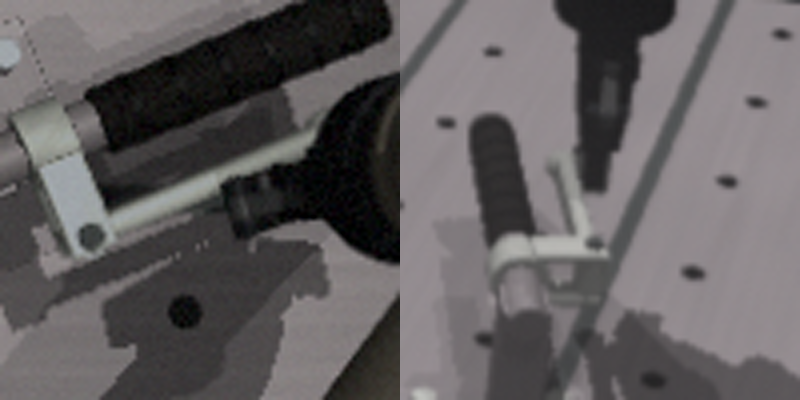

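It is the same stop as before: about 23.9°, 10–12 N and steady, with the fingers on the outer face and a gap left to the bar. Handing in.

```bash
python3 -c "
from rig import robot
print(robot.finish_job())"
```

```text
the job is handed in; nothing more can be done
None
```

I pressed the long lever to its stop with the outside of the shut fingers, let it spring right back, pressed it to the stop again and handed in with it held there. The hand-in gave no verdict.

**First press:** travel ended at about 34 mm with about 10 N on the tool. The lever measured about 24°, close to the roughly 22.7° I expected at the stop.

**Release:** the tool force fell to zero and the lever measured 4.9°, against about 4.4° at rest before I touched it.

**Final hold:** the lever measured 23.9°, with about 10–12 N steady on the tool and the arm still. The last picture shows the fingers on the outer face only, with a gap left to the bar.

**Checks that disagreed:**
- **Fingertip height:** in the side and wrist pictures the fingertips sat about 35 mm higher than the reported TCP. At the first approach they were above the lever and made no contact. I backed off, came in lower and pressed from there.
- **Upward force:** about 6 N of upward force built up during the hold, probably friction on the lever, along with a tilt of about 1°. I left both as they were.

I did not separately measure the short lever or the loose things at the end. The path stayed clear of them.

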